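Thread a tool hanger onto the bench rail and close it up to the soft stop

ROBOT

A 6-joint arm with a two-finger parallel gripper is mounted at the origin on the work surface. World frame = base frame: x ahead of the robot, y to its left, z up, the work surface at z = 0. Lengths are in m, angles in rad, forces in N, time in s.
With the tool pointing down it reaches from about 0.35 to 0.975 m from the base axis. Payload 7.1 kg.
Tool frame: the origin (TCP) lies between the finger pads; the fingertips stand 19 mm ahead of it and the grasp point (between the pads) is the TCP; z points along the fingers, y is the direction in which the jaws open and shut (so a half turn about z gives the same grasp; the last joint's range is limited). The gripper opens to 88 mm and grips with 3 to 60 N. Pads are 20 mm wide; open, the fingers measure 115 mm over their backs; the gripper's body (75 mm by 178 mm) begins 61 mm behind the grasp point.
Start: joints at [1.122, 0.423, 1.63, -0, 1.089, -0.019], TCP at [0.26, 0.568, 0.242] pointing down, gripper open.
Joint ranges: [-3, 3], [-0.9, 2.11], [0.09, 2.58], [-1.31, 4.45], [0.11, 2.69], [-2.54, 2.54]. Speed limits (rad/s): [2.39, 2.39, 3.01, 3.14, 3.14, 3.14].

INTERFACE

Orientations are given as [roll, pitch, yaw] about the fixed x, y, z axes, in that order (R = Rz(yaw) Ry(pitch) Rx(roll)).
In Python, from rig import bot, let_go, gripper_close, kinematics, snapshot, get_calibration, order, status gives the robot as it stands. Calls block until the motion is done:
- bot.move_to(position, orientation): joint-space move of the TCP to a pose.
- bot.movel(position, v=0.15, orientation=None): straight line of the TCP; orientation=None keeps the orientation; v is the mean speed in m/s.
- bot.move_j(angles): joint-space move.
- let_go() and gripper_close(squeeze=None): open the fingers fully, or close them until they stop; squeeze is the grip in N (None keeps the last).
- bot.pause(seconds).
- kinematics.ik(position, orientation): joint angles nearest the present ones, or None.
- snapshot(name): name is "scene" or "top" or "wrist"; returns (picture, depth): 480x640x3 uint8, blue, green, red; 480x640 float32, m along the optical axis (not along the pixel's ray), 0 where there is no reading.
- get_calibration(name): a dict with "K" (3x3 intrinsics, pixels), "extrinsics" (4x4, takes a point from world to camera coordinates); the wrist camera has in their place "T_tool_cam" (4x4, takes a point from camera to tool coordinates, whose origin is the TCP and whose axes are the flange's). Camera axes: x right, y down, z forward; pixel columns grow to the right and rows downward; lengths in m; the calibration is good to about 2 mm. The wrist camera is an equidistant fisheye: a pixel r from the principal point sees the ray r / f radians off the axis. A picture is of the moment at which its call begins: read the wrist's pose just before it. get_calibration takes no time and is no camera call.
A pose or a line that the arm cannot do raises bot.MotionError and nothing moves.
- order.finish_job(): hands the job in, once; it reports no verdict.
Readings, each from a call of its own:
- status.current_time_s(): time.
- status.current_joint_pos(): joint angles.
- status.current_dq(): joint speeds.
- status.current_joint_torque(): joint torques, N m.
- status.current_tool_pos(): TCP position.
- status.current_orientation(): TCP orientation.
- status.current_wrist_force(): force on the tool from outside, world axes, zero at the start.
- status.current_wrist_torque(): the same for the moment, N m.
- status.current_width(): finger opening in m.
Only numpy, scipy, OpenCV 4.12 (cv2) and the standard library are available. Lean on these libraries where they do the work, as an engineer would, in place of code of your own. Each camera call takes 0.05 s, during which the arm holds its last target.

TASK

Take the blue tool hanger by its black post, thread it onto the open end of the bench rail with its steel peg towards the robot, and slide it along until it has pushed the stop's yellow plunger all the way in and bears on its hard end with a steady push of about 12 N. Feel your way: the hanger must never press on the rail or the stop with more than 20 N. Then leave the hanger hanging there, let go, and do not disturb the mallet, the cup or the wood offcut.

Things in the scene. Friction and masses are not known exactly. Their poses are not given: they have to be found in the camera images.
- hanger: Loose blue C-shaped runner, 175-350 g, standing on the bench on its lips. Origin: centre of underside; x slides, y to peg side, z up. 56 mm long (x), 46 wide (y), 29 high. Roof solid z 15-29 mm. Below it a channel 33 mm wide (y), z 5-15 mm, both ends open; under that two lips (z 0-5 mm) with a 16 mm gap between. Black grip post on the roof, square 18 x 18 mm, z 29-74 mm.
- peg_tip (a point): End of the hanger's steel peg (8 mm thick, out of the +y side), at (0, 65, 30) mm in the hanger's frame.
- post_top (a point): Centre of the top of the hanger's black grip post, at (0, 0, 74) mm in the hanger's frame.
- rail: Aluminium T-rail on a wood board 300 x 100 x 18 mm, fixed. Origin: centre of board's underside; x along the rail from open mouth (x = -150 mm) to closed far end, y to the robot's side, z up. Head 30 mm wide, 6 thick, top at z = 120 mm, web below it 6 mm, posts 8 mm. It fits the hanger's channel with 1.5 mm play each side, 4 mm in height; hanger resting on it: hanger origin at z = 105 mm.
- rail_mouth (a point): Tip of the rail's open end, on the centre line at the head's top face (120 mm up). The end is rounded in plan, radius 15 mm; the web starts 25 mm behind it.
- rail_far (a point): Point on the rail's centre line and top face, 290 mm from rail_mouth towards the closed end.
- plunger (a joint): Travel (m) of the soft stop's yellow plunger: 0 free, 0.012 fully in, then rigid. No spring: stays where pushed; resists 5 N plus 100 N per m/s. Its tip, a 15 mm disc facing the mouth, stands 100 to 190 mm from the mouth: the black stop (40 x 42 mm, 27 high over the rail, 20 behind the tip) is clamped elsewhere each time. It meets the end of the hanger's roof.
- mallet: Wooden mallet lying on the bench, bystander: handle 170 mm long, head 100 mm long and 60 mm thick. Origin: under the head end of the handle, 70 mm from the head's axis, on the bench.
- pegcup: White cup, 72 mm across, 80 mm high, bystander. Origin: centre of its underside.
- offcut: Wood offcut 120 x 60 x 35 mm, bystander. Origin: centre of its underside.
Not all that is in view belongs to the job. Several things have the shape of the hanger; the one meant has the colours described above.

How it is judged:
On the way, in this order (a step that is already met when the one before it is completed fails the run):
1. the hanger is threaded on the rail, peg to the robot's side, plunger not yet pushed (x of hanger in the frame of rail between -0.135 and 0.1 m and y of hanger in the frame of rail between -0.005 and 0.005 m and z of hanger in the frame of rail between 0.1 and 0.113 m and y of peg_tip in the frame of rail above 0.04 m and value of joint plunger below 0.003 m), for 0.1 s.
2. the hanger on the rail has pushed the plunger fully in and bears on it with at least 9 N (x of hanger in the frame of rail between -0.1 and 0.1 m and y of hanger in the frame of rail between -0.005 and 0.005 m and z of hanger in the frame of rail between 0.1 and 0.113 m and y of peg_tip in the frame of rail above 0.04 m and contact force between hanger and rail above 9 N and value of joint plunger above 0.01 m), for 0.2 s.
At the end, for the whole second after the job is handed in: The hanger rests on the rail, released and still: centred within 5 mm sideways, its origin 100 to 113 mm above the underside of the rail's base board, its centre more than 60 mm in from the mouth, peg on the robot's side, and the plunger in by at least 10 of its 12 mm (x of hanger in the frame of rail between -0.09 and 0.1 m and y of hanger in the frame of rail between -0.005 and 0.005 m and z of hanger in the frame of rail between 0.1 and 0.113 m and y of peg_tip in the frame of rail above 0.04 m and value of joint plunger above 0.01 m and linear speed of hanger below 0.01 m/s and contact force between hanger and the fingers below 0.05 N); the robot touches nothing.
It fails at once if the hanger pressed on the rail or its stop with more than 20 N (contact force between hanger and rail above 20 N).
It fails at once if the plunger pushed with the hanger not on the rail (value of joint plunger above 0.003 m and not (x of hanger in the frame of rail between -0.13 and 0.1 m and y of hanger in the frame of rail between -0.005 and 0.005 m and z of hanger in the frame of rail between 0.1 and 0.113 m and y of peg_tip in the frame of rail above 0.04 m)).
It fails at once if the wooden mallet disturbed (moved more than 20 mm) (distance of mallet from where it was at the start of the episode above 0.02 m).
It fails at once if the cup disturbed (moved more than 20 mm) (distance of pegcup from where it was at the start of the episode above 0.02 m).
It fails at once if the wood offcut disturbed (moved more than 20 mm) (distance of offcut from where it was at the start of the episode above 0.02 m).
It also fails if it takes over 69 s, if anything falls off the work surface, if the arm or the gripper's body presses on something with over 40 N, if the wrist force passes 120 N, or if a joint passes its speed limit or range.

## Working session

There is one attempt and no reset: what is moved stays moved. The work goes in short steps, each a Python script; the robot and the scene stay as the last script left them, time stands still between calls to the robot, and variables do not carry over. Pictures are saved under pics/ and viewed, and the job is handed in when it is done.

```bash
ls; mkdir -p pics; python3 - <<'E'
from rig import *
import cv2,numpy as np
for n in ["scene","top"]:
    p,d=snapshot(n); cv2.imwrite(f"pics/{n}0.png",p); np.save(f"pics/{n}0.npy",d)
    c=get_calibration(n); print(n,c)
print(get_calibration("wrist"))
print(status.current_time_s(),status.current_tool_pos(),status.current_orientation(),status.current_width(),status.current_wrist_force())
E
```

```text
pics
scene {'K': array([[532.22076242,   0.        , 323.96409482],
       [  0.        , 532.22076242, 238.80537611],
       [  0.        ,   0.        ,   1.        ]]), 'extrinsics': array([[ 0.13006986,  0.99142746, -0.01238609, -0.05402994],
       [ 0.86217892, -0.11926437, -0.49236522, -0.46778412],
       [-0.48962162,  0.05336285, -0.87030056,  1.6041132 ],
       [ 0.        ,  0.        ,  0.        ,  1.        ]])}
top {'K': array([[467.12066473,   0.        , 307.64672987],
       [  0.        , 467.12066473, 235.41538873],
       [  0.        ,   0.        ,   1.        ]]), 'extrinsics': array([[-0.01560069, -0.99973386, -0.01699483,  0.0232253 ],
       [-0.99717358,  0.01680558, -0.07322862,  0.57353773],
       [ 0.07349474,  0.01580438, -0.99717037,  1.0488506 ],
       [ 0.        ,  0.        ,  0.        ,  1.        ]])}
{'K': array([[371.64829954,   0.        , 325.23645318],
       [  0.        , 371.64829954, 236.19726735],
       [  0.        ,   0.        ,   1.        ]]), 'T_tool_cam': array([[ 7.93085498e-04, -9.54350729e-01, -2.98687224e-01,
         8.21254447e-02],
       [ 9.99999345e-01,  5.10518829e-04,  1.02405104e-03,
        -4.53627981e-04],
       [-8.24818402e-04, -2.98687841e-01,  9.54350509e-01,
        -1.42237110e-01],
       [ 0.00000000e+00,  0.00000000e+00,  0.00000000e+00,
         1.00000000e+00]])}
0.1 [0.26018698 0.56773865 0.24098688] [-3.14020838e+00 -1.02020162e-05  2.71186060e+00] 0.08803140536367891 [-0.51942624 -0.71701842 -0.88330794]
```

View pics/scene0.png

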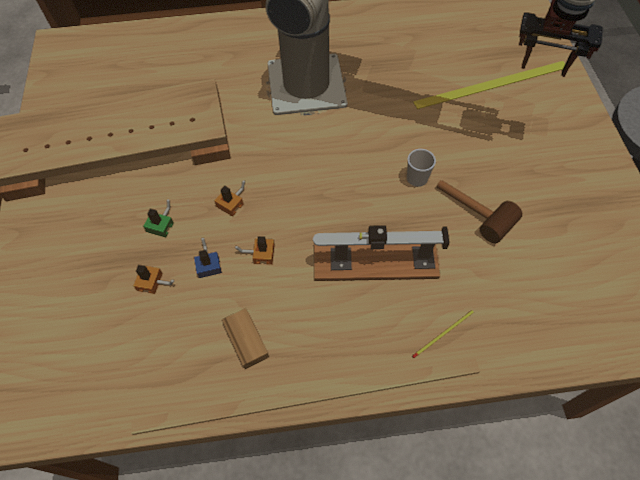

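View pics/top0.png

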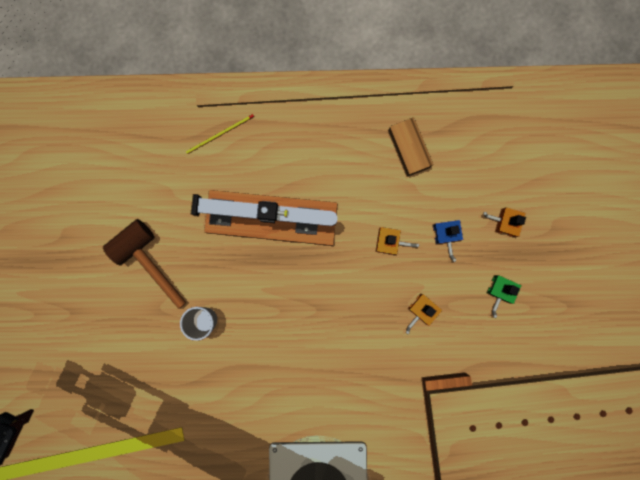

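```bash
python3 - <<'E'
import cv2
p=cv2.imread("pics/top0.png")
cv2.imwrite("pics/c1.png",cv2.resize(p[190:280,420:500],None,fx=7,fy=6.5*1.0,interpolation=cv2.INTER_CUBIC))
cv2.imwrite("pics/c2.png",cv2.resize(p[180:260,185:345],None,fx=5,fy=5,interpolation=cv2.INTER_CUBIC))
E
```

```text
(no output)
```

View pics/c1.png

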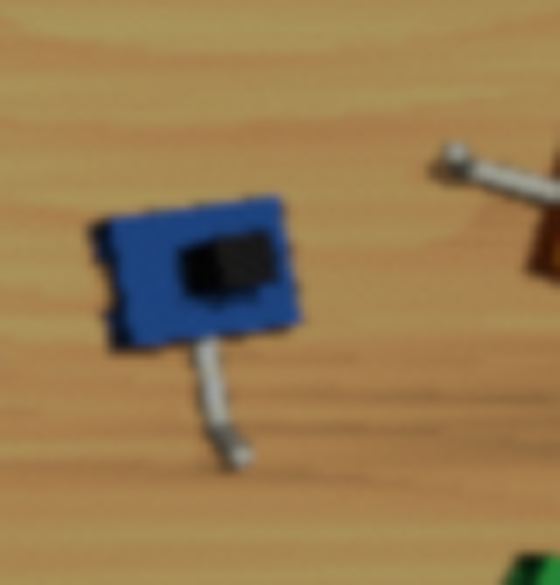

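View pics/c2.png

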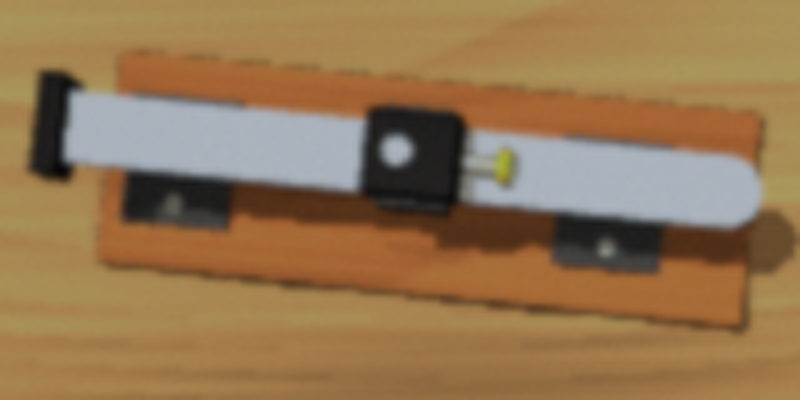

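```bash
cat > h.py <<'E'
from rig import *
import cv2,numpy as np
from scipy.spatial.transform import Rotation as Ro
def px2w(cam,u,v,z):
    c=get_calibration(cam);K=c["K"];E=c["extrinsics"];R=E[:3,:3];t=E[:3,3]
    o=-R.T@t; r=R.T@np.array([(u-K[0,2])/K[0,0],(v-K[1,2])/K[1,1],1.])
    return o+r*(z-o[2])/r[2]
def wpose():
    return np.array(status.current_tool_pos()),Ro.from_euler('xyz',status.current_orientation()).as_matrix()
def wsnap(name):
    P,R=wpose(); p,d=snapshot("wrist"); cv2.imwrite(f"pics/{name}.png",p); np.savez(f"pics/{name}.npz",P=P,R=R,d=d); return p,d
def wpx(name,u,v,z):
    f=np.load(f"pics/{name}.npz");c=get_calibration("wrist");K=c["K"];T=c["T_tool_cam"]
    x=u-K[0,2];y=v-K[1,2];r=np.hypot(x,y);th=r/K[0,0]
    ray=np.array([x/r*np.sin(th),y/r*np.sin(th),np.cos(th)])
    o=f["P"]+f["R"]@T[:3,3]; ray=f["R"]@T[:3,:3]@ray
    return o+ray*(z-o[2])/ray[2]
def w2px(name,X):
    f=np.load(f"pics/{name}.npz");c=get_calibration("wrist");K=c["K"];T=c["T_tool_cam"]
    q=T[:3,:3].T@(f["R"].T@(np.array(X)-f["P"])-T[:3,3])
    th=np.arctan2(np.hypot(q[0],q[1]),q[2]);ph=np.arctan2(q[1],q[0])
    return K[0,2]+K[0,0]*th*np.cos(ph),K[1,2]+K[0,0]*th*np.sin(ph)
E
python3 - <<'E'
from h import *
C=lambda x,y:(x/7+420,y/6.5+190)
D=lambda x,y:(x/5+185,y/5+180)
for q in [(115,218),(280,198),(300,325),(130,348)]: print(px2w("top",*C(*q),.029))
print("post",px2w("top",*C(248,262),.074))
print("pegtip",px2w("top",*C(240,455),.030))
m=px2w("top",*D(762,190),.12);f=px2w("top",*D(70,127),.12);print(m,f,np.linalg.norm(m-f))
print("plunger",px2w("top",*D(505,168),.12))
print("yaw rail",np.degrees(np.arctan2(*(f-m)[1::-1])))
E
```

```text
[ 0.59534681 -0.27866642  0.029     ]
[ 0.60143082 -0.33209859  0.029     ]
[ 0.55696891 -0.33677256  0.029     ]
[ 0.54986976 -0.28186617  0.029     ]
post [ 0.57565068 -0.30741963  0.074     ]
pegtip [ 0.51214142 -0.31547423  0.03      ]
[ 0.60187038 -0.05016884  0.12      ] [0.63350145 0.23919346 0.12      ] 0.2910860085345093
plunger [0.61297862 0.05682684 0.12      ]
yaw rail 83.76159503692193
```

```bash
python3 - <<'E'
from h import *
t=status.current_time_s()
bot.move_to([0.605,-0.02,0.25],[np.pi,0,np.radians(-6.2)])
print(status.current_time_s()-t, wpose(), status.current_joint_pos())
wsnap("rail1")
bot.move_to([0.575,-0.306,0.19],[np.pi,0,np.radians(7)])
print(status.current_time_s()-t, wpose(), status.current_joint_pos())
wsnap("han1")
E
```

```text
2.425 (array([ 0.60501719, -0.01926822,  0.24999593]), array([[ 9.94294754e-01, -1.06667433e-01, -1.96590033e-05],
       [-1.06667430e-01, -9.94294749e-01,  1.05286077e-04],
       [-3.07774393e-05, -1.02588419e-04, -9.99999994e-01]])) [-5.15468027e-02  3.85221650e-01  1.66794682e+00  1.17544085e-04
  1.08844924e+00  1.62606575e+00]
3.6083 (array([ 0.57545497, -0.30511027,  0.1902189 ]), array([[ 9.92496964e-01,  1.22268864e-01,  3.17826712e-04],
       [ 1.22268801e-01, -9.92497000e-01,  2.10716999e-04],
       [ 3.41206186e-04, -1.70275690e-04, -9.99999927e-01]])) [-5.05942310e-01  5.18751751e-01  1.60481895e+00  3.97597426e-04
  1.01784610e+00  9.42069677e-01]
```

View pics/rail1.png

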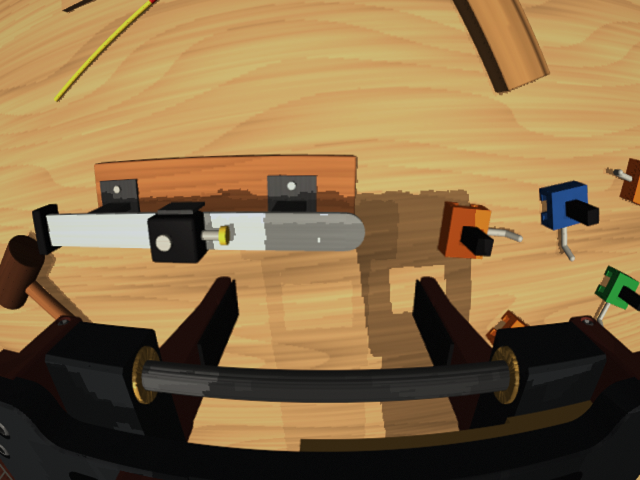

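View pics/han1.png

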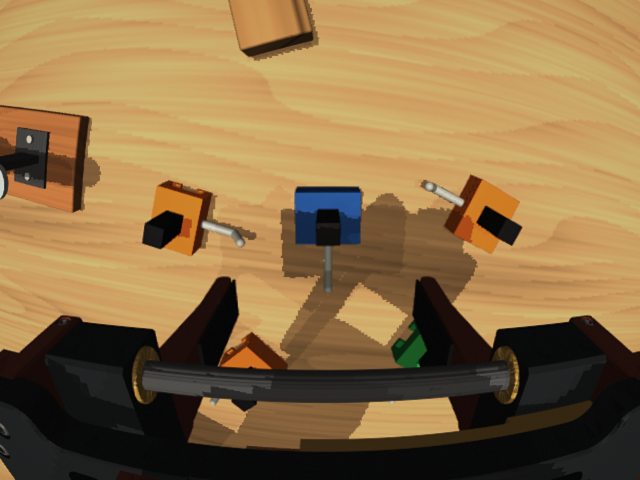

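```bash
python3 - <<'E'
import cv2
p=cv2.imread("pics/rail1.png")
cv2.imwrite("pics/c3.png",cv2.resize(p[200:275,240:380],None,fx=5.6,fy=5.6,interpolation=cv2.INTER_CUBIC))
cv2.imwrite("pics/c5.png",cv2.resize(p[195:275,30:170],None,fx=5.6,fy=5.6,interpolation=cv2.INTER_CUBIC))
p=cv2.imread("pics/han1.png")
cv2.imwrite("pics/c4.png",cv2.resize(p[175:300,280:380],None,fx=4.8,fy=4.8,interpolation=cv2.INTER_CUBIC))
E
```

```text
(no output)
```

View pics/c3.png

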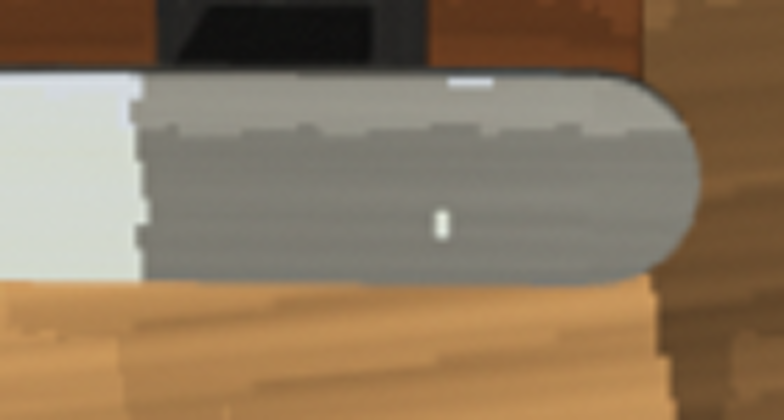

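View pics/c5.png

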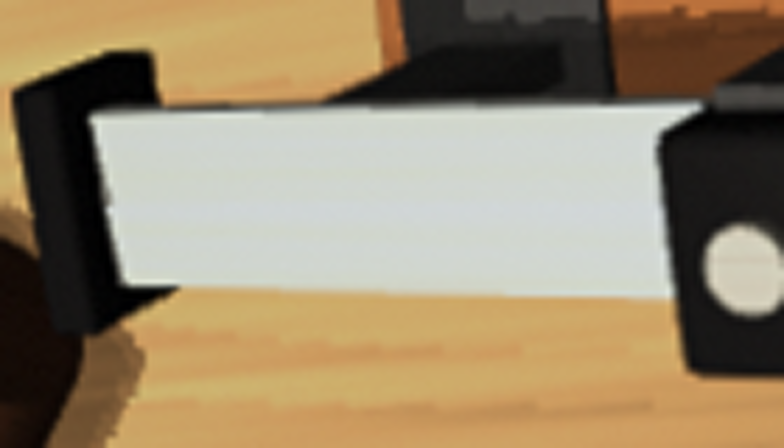

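View pics/c4.png

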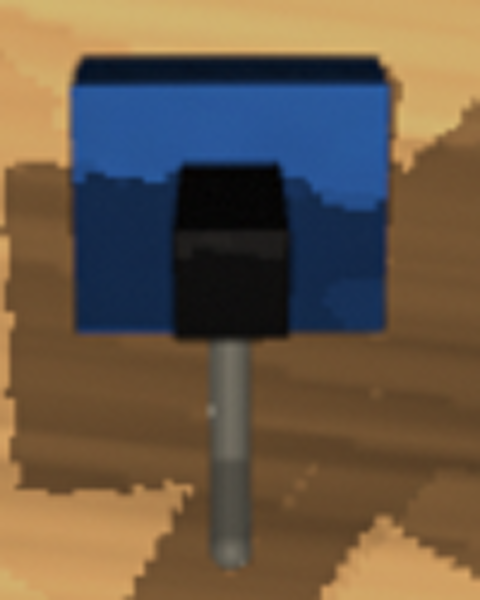

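```bash
python3 - <<'E'
from h import *
A=lambda x,y:(x/5.6+240,y/5.6+200)
B=lambda x,y:(x/5.6+30,y/5.6+195)
C=lambda x,y:(x/4.8+280,y/4.8+175)
w=lambda n,q,z:wpx(n,*q,z)
pts=[]
for nm,F,x,a,b in [("A",A,160,73,283),("A",A,400,73.5,284),("A",A,560,75,285),("B",B,120,112,285),("B",B,640,104,297)]:
    P=w("rail1",F(x,a),.12);Q=w("rail1",F(x,b),.12);print(P[:2],Q[:2],np.linalg.norm(P-Q));pts.append((P+Q)[:2]/2)
pts=np.array(pts);print(pts);
k=np.polyfit(pts[:,1],pts[:,0],1);print(k,pts[:,0]-np.polyval(k,pts[:,1]),"yaw",90-np.degrees(np.arctan(k[0])))
m=w("rail1",A(701,180),.12);print("mouth",m,np.polyval(k,m[1]))
print("plunger tip",w("rail1",(232,235),.127))
for q in [(75,83),(386,83),(386,330),(76,330)]: print(w("han1",C(*q),.029))
t=[w("han1",C(*q),.074) for q in [(175,231),(290,231),(289,338),(176,338)]]
print(np.array(t),np.mean(t,0))
print("peg",w("han1",C(231,568),.030))
f=np.load("pics/rail1.npz")["d"];print(f[232,340],f[220:240:4,300])
E
```

```text
[0.62521778 0.02147231] [0.59530551 0.02602177] 0.03025625788672234
[ 0.62157002 -0.01096606] [ 0.59169379 -0.00745618] 0.03008169407274469
[ 0.6190878  -0.03237892] [ 0.58920134 -0.02954783] 0.030020251303882278
[0.64960376 0.23087597] [0.62029826 0.24199699] 0.03134469292591612
[0.63729874 0.12598899] [0.60803975 0.13372694] 0.03026490396049471
[[ 0.61026164  0.02374704]
 [ 0.60663191 -0.00921112]
 [ 0.60414457 -0.03096337]
 [ 0.63495101  0.23643648]
 [ 0.62266924  0.12985797]]
[0.11540558 0.60765635] [-1.35252795e-04  3.85690636e-05  6.15645404e-05  8.56511314e-06
  2.65540777e-05] yaw 83.41686988011939
mouth [ 0.60233958 -0.05024168  0.12      ] 0.6018581842457102
plunger tip [0.61297983 0.05105581 0.127     ]
[ 0.59809515 -0.27788059  0.029     ]
[ 0.60476488 -0.3313077   0.029     ]
[ 0.56016539 -0.33799412  0.029     ]
[ 0.55328604 -0.28264686  0.029     ]
[[ 0.58622759 -0.29781288  0.074     ]
 [ 0.58836398 -0.31496624  0.074     ]
 [ 0.5715124  -0.31710827  0.074     ]
 [ 0.56937867 -0.29993684  0.074     ]] [ 0.57887066 -0.30745606  0.074     ]
peg [ 0.51013937 -0.3162052   0.03      ]
0.28474498 [0.28247774 0.28326583 0.28371167 0.2848802  0.28674832]
```

```bash
python3 - <<'E'
from h import *
t=status.current_time_s()
o=[np.pi,0,np.radians(7.15)]
bot.movel([0.579,-0.3075,0.110],v=0.12,orientation=o)
bot.movel([0.579,-0.3075,0.066],v=0.06,orientation=o)
bot.pause(0.2);print(status.current_tool_pos(),status.current_wrist_force())
gripper_close(30)
print(status.current_width(),status.current_tool_pos(),status.current_wrist_force())
bot.movel([0.579,-0.3075,0.090],v=0.06)
bot.pause(.2)
print(status.current_width(),status.current_tool_pos(),status.current_wrist_force(),status.current_wrist_torque(),status.current_time_s()-t)
wsnap("held1")
E
```

```text
[ 0.57926834 -0.30763207  0.06647389] [-0.42584487  0.11750666  0.54731772]
0.017900079177139264 [ 0.57884642 -0.30735885  0.06583662] [ 0.18230675  0.43690286 -0.47435214]
0.017650305145147684 [ 0.57874593 -0.30734106  0.08962682] [-0.01094071  0.80599397 -2.76684377] [0.04926658 0.1668761  0.03357983] 3.7249999999999996
```

View pics/held1.png

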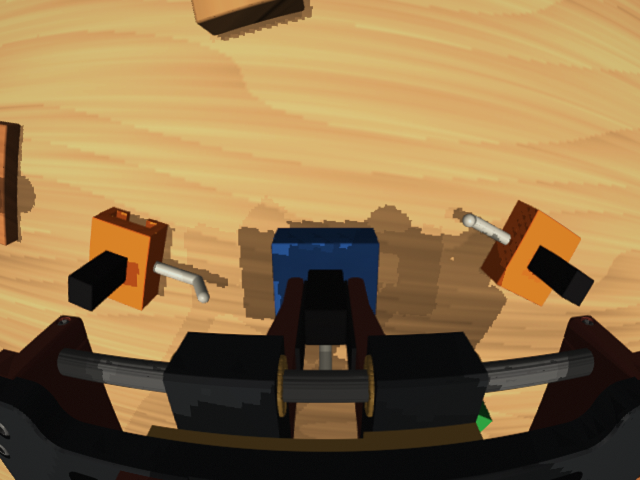

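```bash
python3 - <<'E'
import cv2
p=cv2.imread("pics/held1.png")
cv2.imwrite("pics/c6.png",cv2.resize(p[220:350,255:395],None,fx=4.6,fy=4.6,interpolation=cv2.INTER_CUBIC))
E
```

```text
(no output)
```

View pics/c6.png

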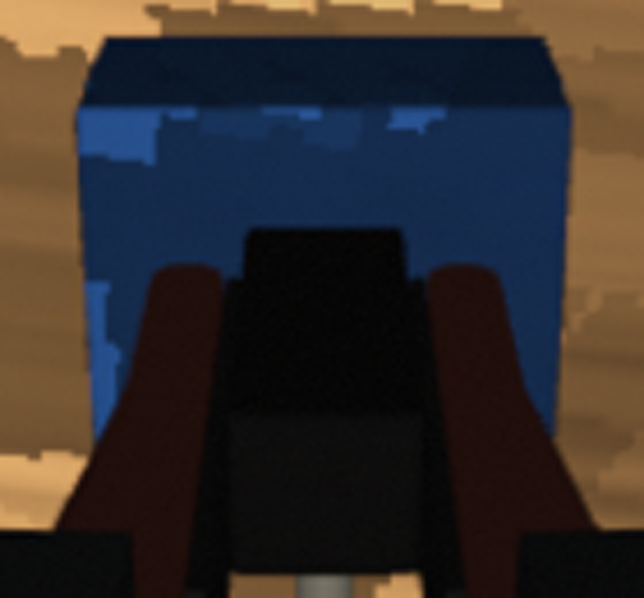

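```bash
python3 - <<'E'
from h import *
G=lambda x,y:(x/4.6+255,y/4.6+220)
f=np.load("pics/held1.npz");dz=f["P"][2]-.0658
tl=lambda X:f["R"].T@(X-f["P"])
a,b=[tl(wpx("held1",*G(*q),.029+dz)) for q in [(78,107),(570,107)]]
print(a,b,np.linalg.norm(a-b),"centre",(a+b)/2-[.023,0,0],"yaw",np.degrees(np.arctan2(b[0]-a[0],b[1]-a[1])))
print(np.mean([tl(wpx("held1",*G(*q),.074+dz)) for q in [(230,413),(422,413),(228,573),(420,573)]],0))
print(f["P"],Ro.from_matrix(f["R"]).as_euler('xyz',degrees=True))
E
```

```text
[ 0.02277201 -0.02675744  0.03679848] [0.02284163 0.02795176 0.03677539] 0.05470925407457687 centre [-0.00019318  0.00059716  0.03678694] yaw 0.07290668899566723
[ 0.00050728  0.00073619 -0.0082006 ]
[ 0.57874593 -0.30734106  0.08962682] [-1.79975862e+02  3.22040430e-02  7.15132264e+00]
```

```bash
cat >> h.py <<'E'
YR=np.radians(83.417);U=np.array([np.cos(YR),np.sin(YR)]);N=np.array([-np.sin(YR),np.cos(YR)])  # N = rail y (to robot)
M0=np.array([0.60186,-0.0502]);OR=[np.pi,0,YR-np.pi/2]
def rp(s,z,n=0): return [*(M0+U*s+N*n),z]
def sn():
    P=np.array(status.current_tool_pos());return (P[:2]-M0)@U*1e3,(P[:2]-M0)@N*1e3,P[2]*1e3
def fr():
    F=np.array(status.current_wrist_force());return np.array([F[:2]@U,F[:2]@N,F[2]])
E
python3 - <<'E'
from h import *
t=status.current_time_s()
bot.movel([0.579,-0.3075,0.20],v=0.15)
bot.movel(rp(-.05,.20),v=0.15,orientation=OR)
bot.movel(rp(-.05,.1728),v=0.08,orientation=OR)
bot.pause(.3)
print(sn(),[fr().round(2) for i in range(4)],status.current_time_s()-t,status.current_orientation())
wsnap("th1")
E
```

```text
(np.float64(-49.98681593435897), np.float64(-0.25148235875278613), np.float64(173.2058998241517)) [array([-0.08, -0.08, -2.76]), array([-0.08, -0.08, -2.76]), array([-0.08, -0.08, -2.76]), array([-0.08, -0.08, -2.76])] 3.2167000000000003 [ 3.14156417e+00 -7.70773057e-04 -1.14855127e-01]
```

View pics/th1.png

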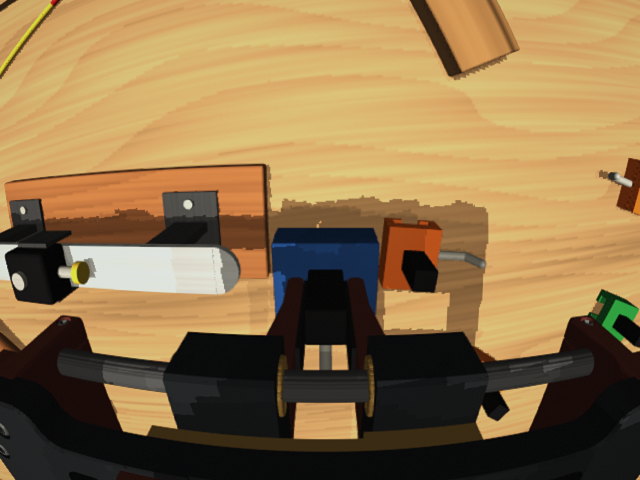

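```bash
python3 - <<'E'
import cv2
p=cv2.imread("pics/th1.png")
cv2.imwrite("pics/c7.png",cv2.resize(p[220:310,90:250],None,fx=5,fy=5,interpolation=cv2.INTER_CUBIC))
E
```

```text
(no output)
```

View pics/c7.png

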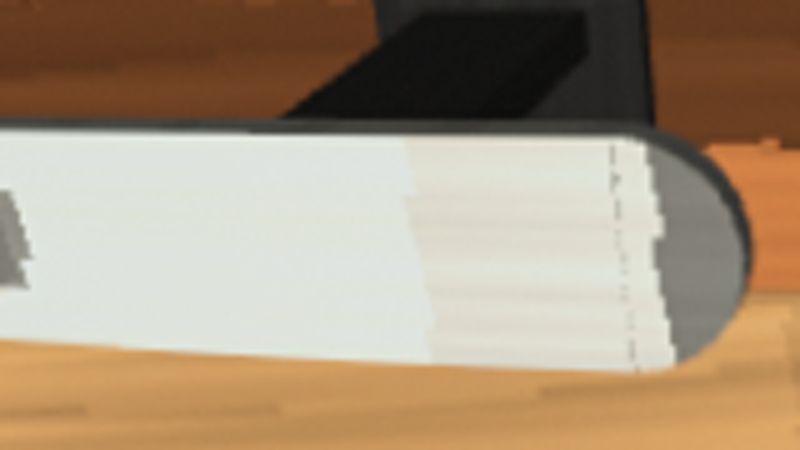

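```bash
python3 - <<'E'
from h import *
G=lambda x,y:(x/5+90,y/5+220)
f=np.load("pics/th1.npz");tl=lambda X:f["R"].T@(X-f["P"])
c=[]
for x,a,b in [(60,130,344),(200,131,352),(400,133,360),(550,137,368)]:
    A,B=[tl(wpx("th1",*G(x,q),.12)) for q in (a,b)];print(A[:2],B[:2],np.linalg.norm(A-B));c.append((A+B)[:2]/2)
c=np.array(c);k=np.polyfit(c[:,1],c[:,0],1);print(k,np.degrees(k[0]))
print(tl(wpx("th1",*G(744,262),.12)))
H=lambda x,y:(x/4.6+255,y/4.6+220)
print([tl(wpx("th1",u,v,.107+.029)) for u,v in ((273,241),(379,241))])
E
```

```text
[ 0.01484922 -0.14139103] [-0.01547373 -0.14873576] 0.031199787670120358
[ 0.01495841 -0.11953121] [-0.01532647 -0.12574994] 0.03091677591001837
[ 0.01498051 -0.09140492] [-0.01495695 -0.09611839] 0.030306251057281065
[ 0.01465203 -0.07209238] [-0.01519004 -0.07581248] 0.03007305280944491
[ 1.57185404e-03 -1.72720026e-05] 0.09006060266485681
[-0.00058483 -0.04980868  0.05320405]
[array([ 0.02394937, -0.02627785,  0.03722362]), array([0.02400821, 0.02796352, 0.03722521])]
```

```bash
python3 - <<'E'
from h import *
t=status.current_time_s();print(t)
b=fr()
s=-.034
bot.movel(rp(s,.1726),v=.05)
while s<.030:
    s+=.002 if s<.0 else .004
    bot.movel(rp(s,.1726),v=.04)
    d=fr()-b
    print(round(s*1e3),np.round(sn(),1),d.round(1),round(status.current_time_s()-t,2))
    if np.linalg.norm(d)>5: print("STOP");break
E
```

```text
10.8
-32 [-32.   -0.  172.6] [ 1.  -0.5  0.3] 0.72
-30 [-30.   -0.  172.6] [-0.2 -0.   1.3] 0.97
-28 [-27.9  -0.  172.6] [-0.2  0.2  1.1] 1.22
-26 [-25.9  -0.  172.6] [ 0.6 -0.5  0.2] 1.47
-24 [-23.9  -0.  172.6] [-0.8 -1.   0.5] 1.72
-22 [-21.9  -0.  172.6] [-0.2 -0.8 -0.4] 1.97
-20 [-19.9   0.  172.6] [-0.1  0.1  0.6] 2.22
-18 [-17.9   0.  172.6] [-0.1 -0.9  0.1] 2.47
-16 [-15.9   0.  172.6] [-1.1 -0.6  1.2] 2.72
-14 [-13.9  -0.  172.6] [-0.6 -0.6  1.2] 2.97
-12 [-11.9   0.  172.6] [-0.3  0.   0.6] 3.22
-10 [ -9.9   0.  172.6] [ 0.4 -0.5  0.9] 3.47
-8 [ -7.9  -0.  172.6] [-0.2 -0.   0.8] 3.72
-6 [ -5.9  -0.  172.6] [ 0.2 -0.7  1.3] 3.97
-4 [ -3.9   0.  172.6] [-0.4 -0.7  0.8] 4.22
-2 [ -1.9  -0.  172.6] [-1.   0.1  0.8] 4.47
0 [1.000e-01 0.000e+00 1.726e+02] [-0.  -0.9  0.5] 4.72
4 [  4.3   0.  172.6] [-1.  -0.9  0.8] 4.97
8 [  8.2   0.  172.6] [ 1.1 -0.1  1.1] 5.22
12 [ 12.2   0.  172.6] [-0.3 -0.1  1.3] 5.47
16 [ 16.2  -0.  172.6] [ 0.1 -0.7  0.2] 5.72
20 [ 20.2   0.  172.6] [ 0.6 -0.4  0.6] 5.97
24 [ 24.2   0.  172.6] [-0.5 -1.   1.1] 6.22
28 [ 28.2   0.  172.6] [-0.2 -1.4  1.2] 6.47
32 [ 32.2   0.  172.6] [ 0.1 -1.2  0.6] 6.72
```

```bash
python3 - <<'E'
from h import *
def avg(n=4):
    a=[]
    for i in range(n): bot.pause(.03);a.append(fr())
    return np.mean(a,0)
t=status.current_time_s();print(t)
bot.movel(rp(.064,.1726),v=.04); bot.pause(.1)
b=avg(8);print(sn(),b)
z=.1726
while z>.1695:
    z-=.0003; bot.movel(rp(.064,z),v=.01); d=avg()-b
    print(round(z*1e3,1),np.round(sn(),2),d.round(2))
    if d[2]>1.5: break
print(status.current_time_s()-t)
E
```

```text
17.5167
(np.float64(63.84618222805329), np.float64(-0.023151161160604658), np.float64(172.62686817314054)) [-0.1381573   0.00768946 -2.26215033]
172.3 [6.400e+01 1.000e-02 1.723e+02] [ 0.07 -0.18 -0.38]
172.0 [6.4010e+01 2.0000e-02 1.7198e+02] [ 0.32 -0.18 -0.26]
171.7 [ 64.    0.  171.7] [ 0.11 -0.36 -0.23]
171.4 [6.4010e+01 2.0000e-02 1.7139e+02] [ 0.16  0.17 -0.26]
171.1 [ 6.3990e+01 -1.0000e-02  1.7111e+02] [0.13 0.07 0.38]
170.8 [ 6.4000e+01 -6.0000e-02  1.7085e+02] [-0.14 -0.56 -0.02]
170.5 [ 6.4050e+01 -6.0000e-02  1.7078e+02] [0.31 0.75 4.41]
4.0
```

```bash
python3 - <<'E'
from h import *
def avg(n=3):
    a=[]
    for i in range(n): bot.pause(.03);a.append(fr())
    return np.mean(a,0)
t=status.current_time_s()
z=.1709
bot.movel(rp(.064,z),v=.01)
b=np.array([-.14,0,-2.26]);print((avg()-b).round(2))
s=.064;hist=[]
while s<.098:
    s+=.001; bot.movel(rp(s,z),v=.02); d=avg()-b; x=sn()
    print(round(s*1e3,1),np.round(x,2),d.round(2))
    if -d[0]>7.5 or abs(d[2])>5 or abs(d[1])>5: break
print(status.current_time_s()-t,status.current_time_s())
E
```

```text
[ 0.12 -0.46  2.53]
65.0 [6.4960e+01 2.0000e-02 1.7078e+02] [-0.21 -0.68  1.11]
66.0 [6.6100e+01 6.0000e-02 1.7082e+02] [ 0.34 -0.11  0.61]
67.0 [6.7020e+01 6.0000e-02 1.7085e+02] [-0.01 -0.28  0.25]
68.0 [6.8000e+01 2.0000e-02 1.7089e+02] [-0.1   0.28  0.1 ]
69.0 [ 6.9040e+01 -1.0000e-02  1.7092e+02] [ 0.17  0.24 -0.17]
70.0 [ 7.002e+01 -1.000e-02  1.709e+02] [-0.13  0.12  0.24]
71.0 [ 7.1040e+01 -1.0000e-02  1.7093e+02] [ 0.45  0.18 -0.08]
72.0 [7.204e+01 1.000e-02 1.709e+02] [-0.27  0.36 -0.4 ]
73.0 [7.3030e+01 2.0000e-02 1.7091e+02] [ 0.48 -0.16 -0.23]
74.0 [7.400e+01 2.000e-02 1.709e+02] [-0.16 -0.33 -0.27]
75.0 [7.502e+01 1.000e-02 1.709e+02] [0.11 0.07 0.06]
76.0 [7.602e+01 3.000e-02 1.709e+02] [-0.12 -0.14 -0.36]
77.0 [7.6980e+01 3.0000e-02 1.7087e+02] [ 0.12  0.65 -0.26]
78.0 [7.7750e+01 4.0000e-02 1.7088e+02] [-2.3   0.67  0.24]
79.0 [ 78.5    0.   170.94] [-4.66 -0.29  0.83]
80.0 [ 7.9500e+01 -2.0000e-02  1.7095e+02] [-4.32 -0.01  1.01]
81.0 [ 80.53   0.   170.89] [-4.97 -0.39  0.68]
82.0 [ 8.1550e+01 -3.0000e-02  1.7095e+02] [-4.52  0.24  0.46]
83.0 [8.2520e+01 1.0000e-02 1.7092e+02] [-5.03  0.21  1.17]
84.0 [ 83.52  -0.   170.92] [-4.21 -0.65  1.24]
85.0 [8.456e+01 1.000e-02 1.709e+02] [-4.84 -0.1   0.64]
86.0 [ 85.57  -0.   170.92] [-5.19  0.37  0.52]
87.0 [ 8.6570e+01 -1.0000e-02  1.7092e+02] [-4.93  0.37  1.39]
88.0 [8.7580e+01 1.0000e-02 1.7094e+02] [-5.06  0.09  0.44]
89.0 [8.8600e+01 1.0000e-02 1.7091e+02] [-4.5   0.06  1.02]
90.0 [ 8.9610e+01 -3.0000e-02  1.7092e+02] [-5.38 -0.08  0.8 ]
91.0 [ 8.9870e+01 -3.0000e-02  1.7096e+02] [-8.21 -0.26  1.65]
9.8 31.3167
```

```bash
python3 - <<'E'
from h import *
def avg(n=3):
    a=[]
    for i in range(n): bot.pause(.03);a.append(fr())
    return np.mean(a,0)
z=.1709;b=np.array([-.14,0,-2.26]);s=.091
print((avg()-b).round(2))
while s<.0925:
    s+=.00012; bot.movel(rp(s,z),v=.01); d=avg(4)-b
    print(round(s*1e3,2),np.round(sn(),2),d.round(2))
    if -d[0]>11.4 or abs(d[2])>5 or abs(d[1])>5: break
for i in range(8): print((avg(4)-b).round(2))
print(status.current_time_s(),status.current_width())
E
```

```text
[-7.45  0.44  2.15]
91.12 [ 8.9910e+01 -2.0000e-02  1.7098e+02] [-8.16 -0.19  1.95]
91.24 [ 8.992e+01 -1.000e-02  1.710e+02] [-9.27  0.41  1.87]
91.36 [ 89.94  -0.   170.98] [-9.43 -0.36  1.95]
91.48 [ 8.9970e+01 -1.0000e-02  1.7099e+02] [-10.25   0.32   2.27]
91.6 [ 8.9980e+01 -2.0000e-02  1.7102e+02] [-10.57  -0.36   2.58]
91.72 [ 8.9990e+01 -2.0000e-02  1.7101e+02] [-10.74  -0.08   2.45]
91.84 [ 8.9990e+01 -3.0000e-02  1.7102e+02] [-11.47  -0.13   2.36]
[-11.52   0.19   2.71]
[-11.53  -0.46   2.11]
[-11.49  -0.49   2.29]
[-11.23   0.3    2.41]
[-11.49  -0.07   2.34]
[-11.5    0.48   1.78]
[-11.69   0.13   2.24]
[-11.17  -0.04   1.88]
35.1667 0.017808092411764714
```

```bash
python3 - <<'E'
from h import *
def avg(n=3):
    a=[]
    for i in range(n): bot.pause(.03);a.append(fr())
    return np.mean(a,0)
b=np.array([-.14,0,-2.26]);z=.1709
for s in (.0912,.0905,.0899):
    bot.movel(rp(s,z),v=.01); print(s,(avg(4)-b).round(2),np.round(sn(),2))
for i in range(6):
    d=avg(4)-b
    if d[2]>1.2: break
    z-=.0001; bot.movel(rp(s,z),v=.01); print(z,(avg(4)-b).round(2),np.round(sn(),2))
let_go(); bot.pause(.2)
print(status.current_width(),avg(4).round(2),np.round(sn(),2))
bot.movel(rp(s,.25),v=.1)
bot.pause(.1);wsnap("end1");p,d=snapshot("top");cv2.imwrite("pics/endtop.png",cv2.resize(p[150:330,90:350],None,fx=3,fy=3,interpolation=cv2.INTER_CUBIC))
print(status.current_time_s(),fr())
E
```

```text
0.0912 [-8.81 -0.33  1.9 ] [ 8.9910e+01 -3.0000e-02  1.7098e+02]
0.0905 [-6.7  -0.09  1.49] [ 8.9830e+01 -3.0000e-02  1.7095e+02]
0.0899 [-4.72  0.08  1.41] [ 8.9760e+01 -1.0000e-02  1.7094e+02]
0.08756170063783209 [ 0.22 -0.18  0.07] [ 89.9   0.  170.9]
39.0833 [-0.57220691  1.07910374  0.51327437]
```

View pics/end1.png

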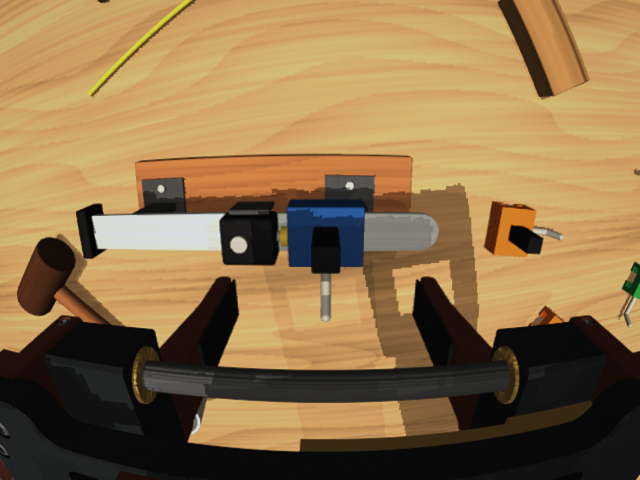

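View pics/endtop.png

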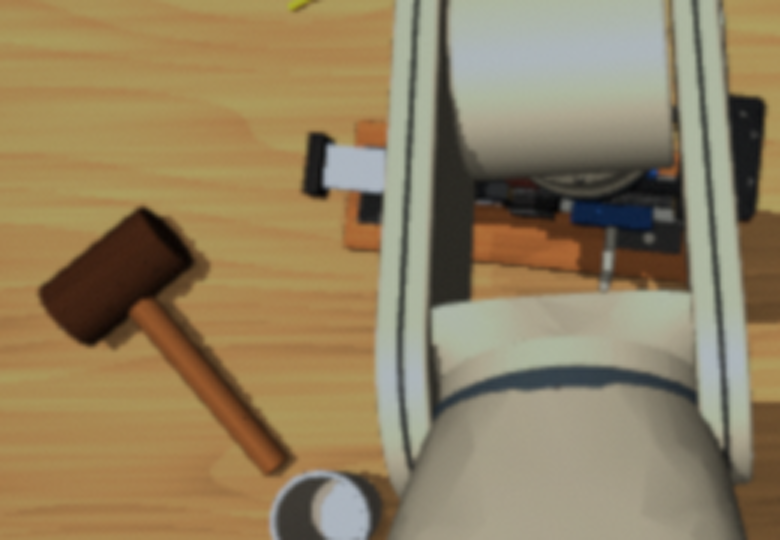

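```bash
python3 - <<'E'
from h import *
order.finish_job(); print(status.current_time_s())
E
```

```text
the job is handed in; nothing more can be done
the job is handed in; nothing more can be done
```

I gripped the blue hanger by its post and threaded it onto the rail mouth with the peg towards the robot. I then slid it along until the plunger was fully in, released it, and handed the job in at about 39 s of the 69 s allowed. No verdict is reported.

- **Threading:** no contact showed above the sensor noise of about 1 N. Lowering the hanger to feel the rail gave at most 4.4 N.
- **Push:** the plunger gave about 5 N over 12 mm of travel, then the hard end. I built the push up in 0.12 mm steps and held it at about 11.5 N for roughly 1 s. The highest averaged reading along the rail was 11.7 N. Forces came only from the wrist sensor, so I have no direct reading of the hanger's contact force.
- **After release:** the wrist picture shows the hanger alone on the rail, peg to the robot. The gap to the stop block is about 7–8 mm, where a fully pressed plunger leaves 8 mm. The fingers were open and clear above it.
- **Plunger position:** the hanger met the plunger about 4 mm further along than my first camera estimate. The force steps settled where it was.
- **Bystanders:** the mallet and cup look untouched in the last top view, and the offcut in the last wrist view. I judged these by eye and did not measure them.

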